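# Tuck the backing strip under the weld fixture's leaf and hold it flat

## Task

Pick up the long steel backing strip by its grip block, lay it on the bed of the welding fixture and slide its plain end squarely and centrally under the hinged leaf, about 30 mm in, without lifting the leaf. Finish while still holding: keep the gripper on the strip and keep pressing it flat down on the bed with about 10 N. Leave the short strip and the other loose things on the bench where they are.

Things in the scene. Friction and masses are not known exactly. Their poses are not given: they have to be found in the camera images.
- strip: Long backing strip: flat steel plate 120 (x) x 50 (y) x 3 mm, lying flat on the bench left or right of the fixture, about 0.18 kg. Dark grip block on it, 30 (x) x 14 (y) mm, top 33 mm above the underside: grip it across y. Origin: on the underside below the block's middle. +x points to the plain end, 70 mm away; the tail end, 50 mm away at -x, has its edge bent up to 13 mm.
- nose (a point): Middle of the plain end edge of the long strip, on its underside (70 mm along +x of the strip's origin). Axes as the strip's.
- fixture: Welding fixture, fixed: aluminium bed plate 220 (x) x 160 (y) mm, top 12 mm above the bench, under a hinged steel leaf. Origin: centre of its underside. +x: tucking direction, from the open front of the bed to the hinge; z up. A hinge block closes the space under the leaf 55 mm past the lip. Hinge ears at x = 75 to 100, y = +-56 mm rise to 36 mm above the bench.
- lip (a point): Point on the bed's top surface (12 mm above the bench) straight below the middle of the leaf's free edge (lip), 20 mm along +x from the fixture's centre. Axes as the fixture's: +x goes in under the leaf.
- leaf (a joint): Hinge angle of the steel leaf (rad): 0 lying level, its lowest; grows as the lip is lifted (0.015 rad is 1 mm). The leaf is 65 (x) x 90 (y) x 3 mm, hinged at its far end; its level underside is 6.5 mm above the bed, so the strip passes under with 3.5 mm to spare. It turns freely, only its weight (0.15 kg) keeps it down.
- short_strip: A short strip of the same kind, to be left alone: 60 mm long, 30 mm wide, 3 mm thick, with the same 30 x 14 mm grip block (top at 33 mm). It lies on the other side of the fixture from the long strip. Origin on the underside below the block.
- driver: A screwdriver lying at the far right of the bench; to be left alone. Origin at its underside.
- jar: A closed glass jar, 60 mm across and 85 mm high, standing at the far left of the bench; to be left alone. Origin at the centre of its underside.
- collar: A loose steel collar, 44 mm across and 12 mm high, lying to the right of the bed's near end; to be left alone. Origin at the centre of its underside.

How it is judged:
By the outcome, as a careful person would: the job done as asked, in the order asked, and still so for the second after the job is handed in, while the arm keeps its last pose, push and grip.
It also fails if it takes over 40 s, if anything falls off the work surface, if the arm or the gripper's body presses on something with over 40 N, if the wrist force passes 120 N, or if a joint passes its speed limit or range.

## Robot

A 7-joint arm with a two-finger parallel gripper is mounted at the origin on the work surface. World frame = base frame: x ahead of the robot, y to its left, z up, the work surface at z = 0. Lengths are in m, angles in rad, forces in N, time in s.
With the tool pointing down it reaches from about 0.425 to 0.925 m from the base axis. Payload 6.8 kg.
Tool frame: the origin (TCP) lies at the very end of the fingers, on their centre line; the grasp point (between the pads) lies 19 mm behind it; z points along the fingers, y is the line along which they close (so a half turn about z gives the same grasp; the last joint's range is limited). The gripper opens to 85 mm and grips with 20 to 120 N. Pads are 22 mm wide; open, the fingers measure 114 mm over their backs; the gripper's body (76 mm by 85 mm) begins 54 mm behind the grasp point. The pads swing forward as they close: fully open they stand 13 mm farther back than shut.
Start: joints at [-1.328, 0.477, 0.022, 1.555, -0.011, 1.109, -0.083], TCP at [0.232, 0.634, 0.204] pointing down, gripper open.
Joint ranges: [-2.96, 2.96], [-0.34, 2.1], [-1.41, 1.46], [0.24, 2.44], [-1.37, 4.51], [0.17, 1.92], [-2.96, 2.96]. Speed limits (rad/s): [2.39, 2.39, 3.14, 3.14, 3.14, 3.14, 3.14].

## Interface

Orientations are given as a unit quaternion [w, x, y, z].
In Python, from station import bot, camrig, hand_in gives the robot as it stands (bot), with the cameras (camrig) and the job as plain functions.
- The arm moves only by the tool pendant, called after "Request:" as name(argument=value, ...) on one line, values as JSON. Schema: {"type":"object","properties":{"segments":{"type":"object","properties":{"moves":{"type":"array","items":{"type":"array","items":{"type":"number"},"minItems":5,"maxItems":5},"minItems":1,"maxItems":20}},"additionalProperties":false,"required":["moves"]},"force":{"type":"number"},"only":{"type":"string"},"quiet":{"type":"boolean"},"lines":{"type":"string"}},"required":["segments"],"additionalProperties":false}. segments is an object whose key "moves" holds a list of rows, 1 to 20 of them, each of 5 numbers: dx, dy, dz in a scale on which 1.0 is 0.2 m, then a turn about the tool's z in a scale on which 1.0 is 2 pi rad, then the opening from 0.0 (shut) to 1.0 (fully open); each row shifts and turns the commanded pose from where the row before left it, along the tool's axes as they then stand; what a row does not reach is not made up. A row lasts 1/10 s, in which the tool goes at most 0.05 m and 0.15 rad, less where a joint would pass 70% of its speed; a pose out of reach is approached as far as the arm can. The fingers move at their own pace and stop on an object; force is the grip in N (left out, the last holds). Time passes only in rows, so rows that do not move let the fingers close. The tool returns the time, the measured TCP pose, the force, the opening and the grip force at its end. only (a regular expression) keeps the lines of the reply that match it, lines (a string "A,B") keeps lines A to B, and quiet returns only ok. Shift and turn numbers lie between -1 and 1, and a call with a number outside is refused. Input that does not fit is refused with a message, and nothing moves.
- bot.get_obs(): the state, without advancing time (a new reading comes with each control period).
- camrig.read_camera(name): name is "side" or "top" or "wrist"; returns the picture (420x560x3 uint8, blue, green, red); there is no depth.
- camrig.camera_info(name): a dict with "vertical_fov" (degrees; the focal length in pixels is half the picture's height over the tangent of half this angle, whatever the lens; pixels are square), "cx", "cy" (the principal point, pixels), "k1" (the pictures are not rectified: a ray, as slopes to the right and down, at radius r is drawn at 1 + k1 r^2 times it, then the intrinsics apply), "view" (4x4, takes a point from world to camera coordinates); the wrist camera has in their place "hand_eye" (4x4, takes a point from camera to tool coordinates, whose origin is the TCP and whose axes are the flange's). Camera axes: x right, y up, looking along -z (the intrinsics and any distortion apply to the point x, -y, -z); pixel columns grow to the right and rows downward; lengths in m; the calibration is good to about 2 mm. A picture is of the moment at which its call begins: read the wrist's pose just before it. camera_info takes no time and is no camera call.
- hand_in(): hands the job in; it is judged then, once.
The state is a dict: "t": time; "q": joint angles; "joint_vel": joint speeds; "joint_torque": joint torques, N m; "eef_pos": TCP position; "tool_rot": TCP orientation; "contact_force": force on the tool from outside, world axes, zero at the start; "torque": the same for the moment, N m; "gripper_width": opening from 0.0 (shut) to 1.0 (fully open); "grasp_force": force on a finger pad.
Only numpy, scipy, OpenCV 4.12 (cv2) and the standard library are available. Lean on these libraries where they do the work, as an engineer would, in place of code of your own. Each camera call takes 0.05 s, during which the arm holds its last target. There are 200 camera calls.

## Working session

There is one attempt and no reset: what is moved stays moved. The work goes in short steps, Python scripts to look and compute and a tool call to move; the robot and the scene stay as the last step left them, time stands still between calls to the robot, and variables do not carry over. Pictures are saved under pics/ and viewed, at most 10 in all, crops included, and the job is handed in when it is done.

```bash
ls; mkdir -p pics
```

Run:
```python
from station import bot, camrig, hand_in
import cv2
o=bot.get_obs(); print({k:(o[k]) for k in ('t','eef_pos','tool_rot','gripper_width','contact_force')})
for n in('top','side','wrist'):
    print(n,camrig.camera_info(n))
    cv2.imwrite(f'pics/{n}0.png',camrig.read_camera(n))
```

```text
pics
station.py
{'t': 0.0, 'eef_pos': array([0.2317606 , 0.63329001, 0.20314867]), 'tool_rot': array([-9.42103590e-05,  1.74492803e-01,  9.84658038e-01, -8.95424701e-04]), 'gripper_width': 0.998183255612022, 'contact_force': array([0.15882689, 0.03326781, 1.48847129])}
top {'vertical_fov': 46.442678580351554, 'cx': 271.588789330315, 'cy': 212.75753944444168, 'k1': -0.011189145967768916, 'view': array([[ 0.02309512, -0.99941409,  0.02526059, -0.02491646],
       [ 0.99212099,  0.02602411,  0.12255078, -0.56090283],
       [-0.12313636,  0.02223123,  0.99214072, -0.99618691],
       [ 0.        ,  0.        ,  0.        ,  1.        ]])}
side {'vertical_fov': 48.03961739695378, 'cx': 288.9165005806002, 'cy': 211.9695778767325, 'k1': -0.15923708474743806, 'view': array([[ 0.83435802, -0.55120316, -0.00466613, -0.48291327],
       [ 0.30314041,  0.4517617 ,  0.83905736, -0.22299545],
       [-0.46038309, -0.70148873,  0.54402295, -0.74313431],
       [ 0.        ,  0.        ,  0.        ,  1.        ]])}
wrist {'vertical_fov': 61.462900147818885, 'cx': 275.9655242318941, 'cy': 208.5900553490957, 'k1': -0.02976099275048876, 'hand_eye': array([[ 3.58250830e-04,  9.61671901e-01,  2.74202530e-01,
         6.96402963e-02],
       [ 9.99999507e-01, -5.98573723e-04,  7.92774876e-04,
        -2.75279188e-04],
       [ 9.26519751e-04,  2.74202111e-01, -9.61671640e-01,
        -1.68472196e-01],
       [ 0.00000000e+00,  0.00000000e+00,  0.00000000e+00,
         1.00000000e+00]])}
```

View pics/top0.png

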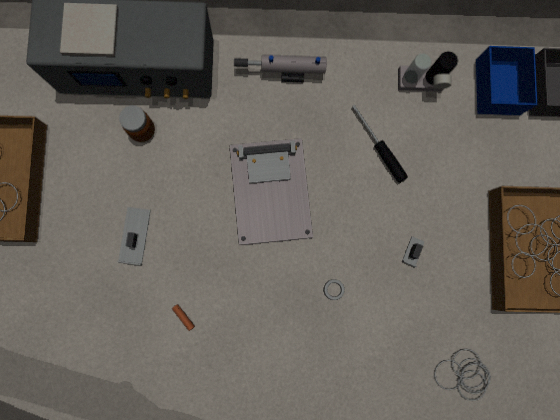

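View pics/side0.png

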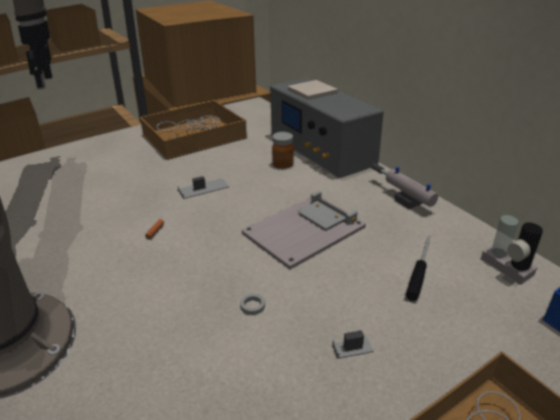

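The top view shows the long strip on the left, about (121–150, 208–265), with its block at (132,240). The fixture bed is at (231–312, 140–244) and the leaf at about (248–291, 153–182). The side view confirms this layout.

Create h.py:
```python
import numpy as np, cv2
from station import bot, camrig, hand_in
from scipy.spatial.transform import Rotation as R
def cam(n,obs=None):
    c=camrig.camera_info(n); f=210/np.tan(np.radians(c['vertical_fov']/2))
    if n=='wrist':
        T=np.eye(4); w,x,y,z=obs['tool_rot']; T[:3,:3]=R.from_quat([x,y,z,w]).as_matrix(); T[:3,3]=obs['eef_pos']
        V=np.linalg.inv(T@c['hand_eye'])
    else: V=c['view']
    return np.array([[f,0,c['cx']],[0,f,c['cy']],[0,0,1]]),np.array([c['k1'],0,0,0,0.]),V
F=np.diag([1,-1,-1,1.])
def world(C,px,z):
    K,d,V=C; u=cv2.undistortPoints(np.array(px,float).reshape(-1,1,2),K,d)[:,0]
    M=np.linalg.inv(F@V); o=M[:3,3]; r=np.c_[u,np.ones(len(u))]@M[:3,:3].T
    return o+r*((np.broadcast_to(z,len(u))-o[2])/r[:,2])[:,None]
def pix(C,P):
    K,d,V=C; A=F@V; return cv2.projectPoints(np.array(P,float).reshape(-1,1,3),cv2.Rodrigues(A[:3,:3])[0],A[:3,3],K,d)[0][:,0]
def yaw(o):
    w,x,y,z=o['tool_rot']; m=R.from_quat([x,y,z,w]).as_matrix(); return m
```

Run:
```python
import cv2,numpy as np
i=cv2.imread('pics/top0.png')
a=cv2.resize(i[195:275,105:165],None,fx=5,fy=5,interpolation=cv2.INTER_CUBIC) #300x400
b=cv2.resize(i[132:252,222:322],None,fx=5,fy=5,interpolation=cv2.INTER_CUBIC) #500x600
p=np.zeros((600,800,3),np.uint8);p[:400,:300]=a;p[:,300:]=b
cv2.imwrite('pics/crop1.png',np.clip(p*1.6,0,255).astype('uint8'))
from h import *
C=cam('top'); print(world(C,[(132,240),(145,208),(135,265),(271,192),(271,143),(275,242)],[.033,.003,.003,.012,.012,.012]))
o=bot.get_obs();print(yaw(o))
```

```text
[[ 0.49679359  0.27827332  0.033     ]
 [ 0.56847829  0.26211623  0.003     ]
 [ 0.44552573  0.27665879  0.003     ]
 [ 0.6094092  -0.00926982  0.012     ]
 [ 0.71820465 -0.00673938  0.012     ]
 [ 0.50138905 -0.02033907  0.012     ]]
[[-9.39110949e-01  3.43613835e-01 -3.96322013e-04]
 [ 3.43614050e-01  9.39109964e-01 -1.36391483e-03]
 [-9.64700556e-05 -1.41704917e-03 -9.99998991e-01]]
```

View pics/crop1.png

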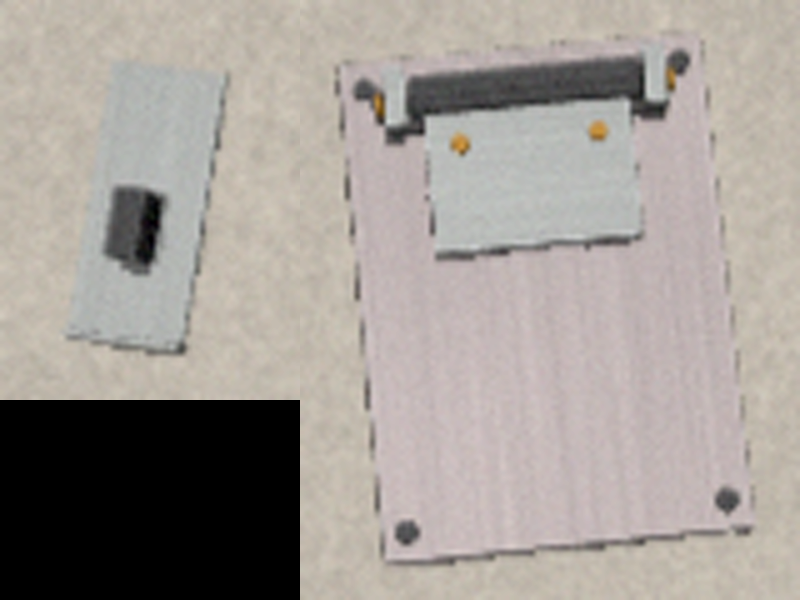

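The crop shows the strip corners at about (115,62), (230,75), (185,352) and (68,340). Bed corners are at (340,65), (702,40), (752,530) and (385,562), with the lip edge running from (437,252) to (643,236).

Run:
```python
from h import *
from scipy.optimize import least_squares
C=cam('top')
def cp(l,ox,oy): return (np.array(l,float)+.5)/5-.5+[ox,oy]
def fit(px,loc,g):
    loc=np.array(loc,float)
    def P(p): c,s=np.cos(p[2]),np.sin(p[2]); return np.c_[loc[:,:2]@np.array([[c,s],[-s,c]])+p[:2],loc[:,2]]
    r=least_squares(lambda p:(pix(C,P(p))-px).ravel(),g); print(r.x,np.abs(r.fun).max()); return r.x
m=1e-3
s=fit(cp([(115,62),(230,75),(185,352),(68,340)],105,195),np.array([(70,25,3),(70,-25,3),(-50,-25,13),(-50,25,13)])*m,[.5,.28,-.1])
b=fit(cp([(340-300,65),(402,40),(452,530),(85,562)],222,132),np.array([(110,80,12),(110,-80,12),(-110,-80,12),(-110,80,12)])*m,[.6,0,0])
l=world(C,cp([(137,254),(343,238)],222,132),.0185); print(l, l.mean(0)) 
c,s_=np.cos(b[2]),np.sin(b[2]); print('lip',b[:2]+.02*np.array([c,s_]))
o=bot.get_obs(); t=yaw(o)
print('tool x yaw',np.arctan2(t[1,0],t[0,0]), 'delta tool', t.T@(np.r_[s[:2],.2]-o['eef_pos']))
```

```text
[ 0.49761487  0.28073035 -0.08484874] 0.15184901386010097
[ 0.61203382 -0.00833678  0.11415498] 1.103563736165512
[[ 0.62796946  0.03873579  0.0185    ]
 [ 0.63746135 -0.04996665  0.0185    ]] [ 0.63271541 -0.00561543  0.0185    ]
lip [ 0.63190364 -0.00605864]
tool x yaw 2.7908300767961634 delta tool [-0.37085308 -0.23986847  0.00374077]
```

Units first: shifts go in shares of 0.2 m and turns go in shares of 2 pi rad. So -0.034 m / 0.2 = -0.17, -0.031 m / 0.2 = -0.155, -0.133 rad / 6.2832 = -0.0212.

Request:
pendant(segments={"moves":[[-0.17, -0.11, 0, 0, 1], [-0.17, -0.11, 0, 0, 1], [-0.17, -0.11, 0, 0, 1], [-0.17, -0.11, 0, 0, 1], [-0.17, -0.11, 0, 0, 1], [-0.17, -0.11, 0, 0, 1], [-0.17, -0.11, 0, 0, 1], [-0.17, -0.11, 0, 0, 1], [-0.17, -0.11, 0, 0, 1], [-0.17, -0.11, 0, 0, 1], [-0.155, -0.1, 0, 0, 1], [0, 0, 0.1, -0.0212, 1], [0, 0, 0.1, -0.0212, 1], [0, 0, 0, 0, 1], [0, 0, 0, 0, 1]]})

```text
t: 1.65
eef_pos: [0.4977, 0.281, 0.1641]
tool_rot: [-0.0, 0.044, 0.999, -0.0]
contact_force: [-0.2, 0.3, 0.9]
gripper_width: 1.004
grasp_force: 0.0
```

Run:
```python
from h import *
o=bot.get_obs(); i=camrig.read_camera('wrist'); cv2.imwrite('pics/w1.png',i)
C=cam('wrist',o); t=yaw(o); print(t)
c,s=np.cos(-.085),np.sin(-.085)
print(pix(C,[[.4976+c*x-s*y,.2807+s*x+c*y,z] for x,y,z in [(.07,.025,.003),(.07,-.025,.003),(-.05,-.025,.013),(-.05,.025,.013),(0,0,.033)]]))
```

```text
[[-9.96119480e-01  8.80080959e-02 -7.45825491e-04]
 [ 8.80084010e-02  9.96119657e-01 -3.86541214e-04]
 [ 7.08912677e-04 -4.50680143e-04 -9.99999647e-01]]
[[301.28535489 252.41861   ]
 [251.59563569 252.51613804]
 [247.92938435 131.38559812]
 [304.29853286 131.23275694]
 [276.23501934 191.36112012]]
```

View pics/w1.png

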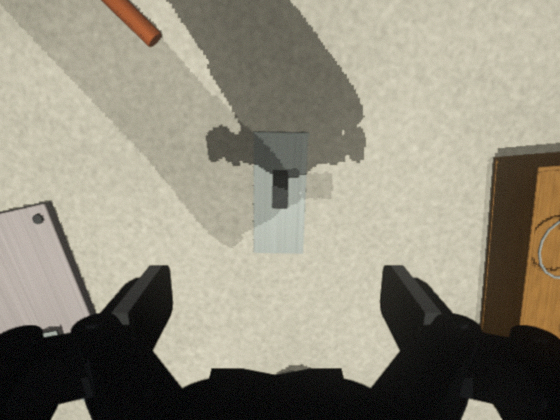

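The wrist view shows the plain end at (254–303, 253), the tail at (254–307, 131) and the block at (280,189), roughly 2–3 mm along tool +y from the top estimate. I'll go lower and look again.

Scaled: 0.035 m / 0.2 = 0.175, 0.0025 m / 0.2 = 0.0125.

Request:
pendant(segments={"moves":[[0, 0.0125, 0.175, 0, 1], [0, 0, 0.175, 0, 1], [0, 0, 0, 0, 1], [0, 0, 0, 0, 1]]})

```text
t: 2.1
eef_pos: [0.4984, 0.2839, 0.0952]
tool_rot: [0.0, 0.043, 0.999, 0.0]
contact_force: [0.2, 0.8, 0.9]
gripper_width: 0.996
grasp_force: 0.0
```

Run:
```python
from h import *
o=bot.get_obs(); i=camrig.read_camera('wrist'); cv2.imwrite('pics/w2.png',i)
C=cam('wrist',o); t=yaw(o); print(o['eef_pos'],np.arctan2(t[1,0],t[0,0])-np.pi)
c,s=np.cos(-.085),np.sin(-.085)
print(pix(C,[[.4976+c*x-s*y,.2807+s*x+c*y,z] for x,y,z in [(.07,.025,.003),(.07,-.025,.003),(-.05,-.025,.013),(-.05,.025,.013),(.015,-.007,.033),(.015,.007,.033),(-.015,.007,.033),(-.015,-.007,.033)]]))
v=cv2.resize(i[0:300,160:420],None,fx=2,fy=2,interpolation=cv2.INTER_CUBIC); cv2.imwrite('pics/w2c.png',v)
```

```text
[0.49843684 0.28394881 0.09515449] -0.08567277733364254
[[303.02568591 284.78533091]
 [241.96812378 284.7652775 ]
 [236.02748027 136.61223246]
 [307.63473738 136.58500419]
 [261.69982849 234.15571864]
 [281.89235515 234.15779014]
 [282.08510819 191.98529721]
 [261.18854634 191.98754805]]
```

View pics/w2c.png

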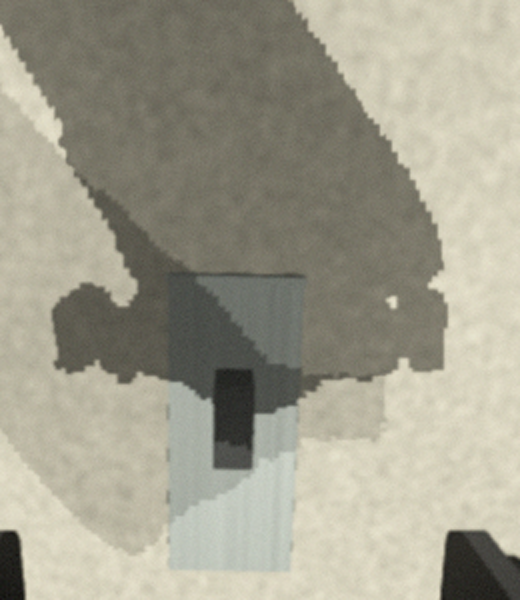

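Run:
```python
from h import *
from scipy.optimize import least_squares
o=bot.get_obs(); C=cam('wrist',o)
cp=lambda l:(np.array(l,float)+.5)/2-.5+[160,0]
def fit(px,loc,g):
    loc=np.array(loc,float)*1e-3
    def P(p): c,s=np.cos(p[2]),np.sin(p[2]); return np.c_[loc[:,:2]@np.array([[c,s],[-s,c]])+p[:2],loc[:,2]]
    r=least_squares(lambda p:(pix(C,P(p))-px).ravel(),g); print(r.x.round(4),r.fun.reshape(-1,2).round(1).tolist()); return r.x
n=[(291,570),(169,570)];nl=[(70,25,3),(70,-25,3)]
b=[(253,468),(214,468)];bl=[(15,7,33),(15,-7,33)]
t=[(305,275),(169.5,273)]
for h in(3,13):
    fit(cp(n+t),nl+[(-50,25,h),(-50,-25,h)],[.5,.28,-.1])
    fit(cp(n+t+b),nl+[(-50,25,h),(-50,-25,h)]+bl,[.5,.28,-.1])
# automatic edge along rows
i=cv2.imread('pics/w2.png').astype(float)
g=np.abs(np.diff(cv2.GaussianBlur(i,(1,5),0).sum(2),axis=1))
for r in range(145,285,10):
    L=235+g[r,235:255].argmax()+.5; Rr=295+g[r,295:318].argmax()+.5
    w=world(C,[(L,r),(Rr,r)],.003); print(r,L,Rr,w[:,:2].round(4).tolist())
```

```text
[ 0.4996  0.2846 -0.1063] [[0.1, 0.8], [0.3, -0.3], [0.3, 0.0], [-0.6, -0.4]]
[ 0.4993  0.2847 -0.1061] [[0.1, 0.5], [0.3, -0.6], [0.3, -0.4], [-0.6, -0.8], [0.3, 0.9], [-0.4, 0.5]]
[ 0.4992  0.2846 -0.1057] [[0.1, 0.3], [0.2, -0.8], [1.7, 0.5], [-1.9, -0.0]]
[ 0.499   0.2847 -0.1055] [[0.1, 0.2], [0.3, -0.9], [1.7, 0.3], [-1.9, -0.2], [0.2, 0.5], [-0.4, 0.1]]
145 235.5 297.5 [[0.4533, 0.2582], [0.4572, 0.3034]]
155 244.5 312.5 [[0.4612, 0.264], [0.4654, 0.314]]
165 251.5 310.5 [[0.469, 0.2683], [0.4727, 0.3121]]
175 243.5 310.5 [[0.476, 0.2616], [0.4803, 0.3116]]
185 240.5 310.5 [[0.4834, 0.2585], [0.4879, 0.3112]]
195 254.5 317.5 [[0.492, 0.2682], [0.4961, 0.316]]
205 242.5 297.5 [[0.4991, 0.2582], [0.5027, 0.3003]]
215 243.5 309.5 [[0.5072, 0.2581], [0.5115, 0.309]]
225 242.5 307.5 [[0.5152, 0.2564], [0.5195, 0.307]]
235 243.5 308.5 [[0.5235, 0.2563], [0.5279, 0.3073]]
245 242.5 307.5 [[0.5319, 0.2546], [0.5363, 0.306]]
255 252.5 307.5 [[0.5411, 0.2616], [0.5448, 0.3055]]
265 240.5 305.5 [[0.5489, 0.251], [0.5534, 0.3033]]
275 244.5 305.5 [[0.5581, 0.2533], [0.5623, 0.3028]]
```

The close view shows the nose corners at crop (169,570) and (291,570), and the block's front edge at (214–253, 468). The fit gives the strip at (0.4993, 0.2847), yaw -0.106. I'll descend and grip.

Scaled: 0.03 m / 0.2 = 0.15, 0.02 m / 0.2 = 0.1, 0.02 rad / 6.2832 = 0.0032.

Request:
pendant(segments={"moves":[[-0.005, 0.005, 0.15, 0.0032, 1], [0, 0, 0.15, 0, 0.7], [0, 0, 0.1, 0, 0.5], [0, 0, 0.035, 0, 0.4], [0, 0, 0, 0, 0.4], [0, 0, 0, 0, 0], [0, 0, 0, 0, 0], [0, 0, 0, 0, 0], [0, 0, 0, 0, 0], [0, 0, 0, 0, 0]]}, force=60)

```text
t: 3.15
eef_pos: [0.4993, 0.2845, 0.0074]
tool_rot: [0.0, 0.052, 0.999, 0.0]
contact_force: [-0.3, -0.7, 0.8]
gripper_width: 0.006
grasp_force: 0.0
```

Run:
```python
from h import *
i=camrig.read_camera('wrist');s=camrig.read_camera('side'); o=bot.get_obs(); print(o['gripper_width'],o['grasp_force'],o['eef_pos'])
cv2.imwrite('pics/w3.png',np.hstack([i[60:400,80:480],cv2.resize(s[150:235,130:230],(400,340),interpolation=cv2.INTER_CUBIC)]))
```

```text
-0.004129721477202596 0.0 [0.49920425 0.2844357  0.00719583]
```

View pics/w3.png

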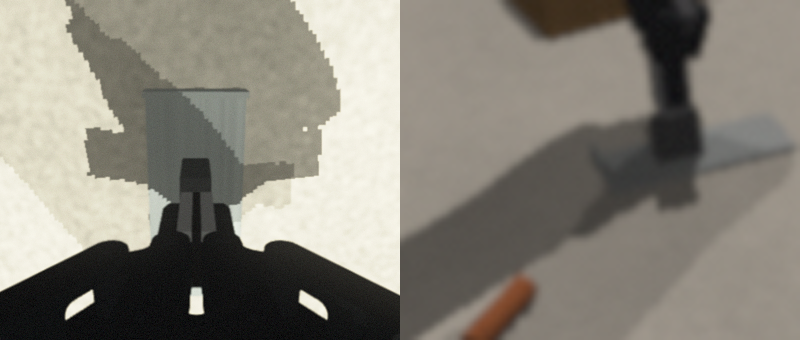

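The fingers closed in front of the block, which is at crop (181–210, 158–190); the tail edge is at row 90. I'll check this against the model.

Run:
```python
from h import *
o=bot.get_obs(); C=cam('wrist',o)
c,s=np.cos(-.106),np.sin(-.106)
L=[(-.05,.025,.003),(-.05,-.025,.003),(-.05,.025,.013),(-.05,-.025,.013),(.015,-.007,.033),(.015,.007,.033),(-.015,.007,.033),(-.015,-.007,.033),(-.015,.007,.003)]
for l,p in zip(L,pix(C,[[.4993+c*x-s*y,.2847+s*x+c*y,z] for x,y,z in L])): print(l,p)
t=yaw(o)
print('tcp px',pix(C,[o['eef_pos'],o['eef_pos']-.019*t[:,2]]))
w=world(C,[(225,150),(328,150),(261,218),(290,218),(260,251),(291,251)],[.013,.013,.033,.033,.033,.033])
d=w[:,:2]-[.4993,.2847]; print(np.c_[d@[c,s],d@[-s,c]])
```

```text
(-0.05, 0.025, 0.003) [328.85102871 150.47681235]
(-0.05, -0.025, 0.003) [225.99942928 150.30083886]
(-0.05, 0.025, 0.013) [331.97083608 152.9958914 ]
(-0.05, -0.025, 0.013) [223.00895688 152.8090133 ]
(0.015, -0.007, 0.033) [261.85523877 301.80221914]
(0.015, 0.007, 0.033) [292.61416433 301.8589778 ]
(-0.015, 0.007, 0.033) [293.65316747 240.14048716]
(-0.015, -0.007, 0.033) [261.17335261 240.08232725]
(-0.015, 0.007, 0.003) [290.89749255 219.08325539]
tcp px [[276.65582565 249.29014228]
 [276.68820527 265.12267246]]
[[-0.05128211 -0.0240381 ]
 [-0.05136112  0.02312049]
 [-0.02497389 -0.00697296]
 [-0.02499679  0.00529964]
 [-0.00992826 -0.00756217]
 [-0.00995497  0.0059242 ]]
```

Run:
```python
import cv2,numpy as np
i=cv2.imread('pics/w3.png')[140:290,110:290]
cv2.imwrite('pics/w3z.png',np.clip(cv2.resize(i,None,fx=4,fy=4,interpolation=cv2.INTER_CUBIC)*2.2,0,255).astype('uint8'))
from h import *
for k in range(2):
    camrig.read_camera('side'); o=bot.get_obs(); print(o['gripper_width'],o['grasp_force'],o['contact_force'])
```

```text
0.0006547222535693949 0.0 [ 0.21873994 -0.36702045 -0.19093767]
-0.002407811364425205 0.0 [0.91894848 0.40803824 0.41116851]
```

View pics/w3z.png

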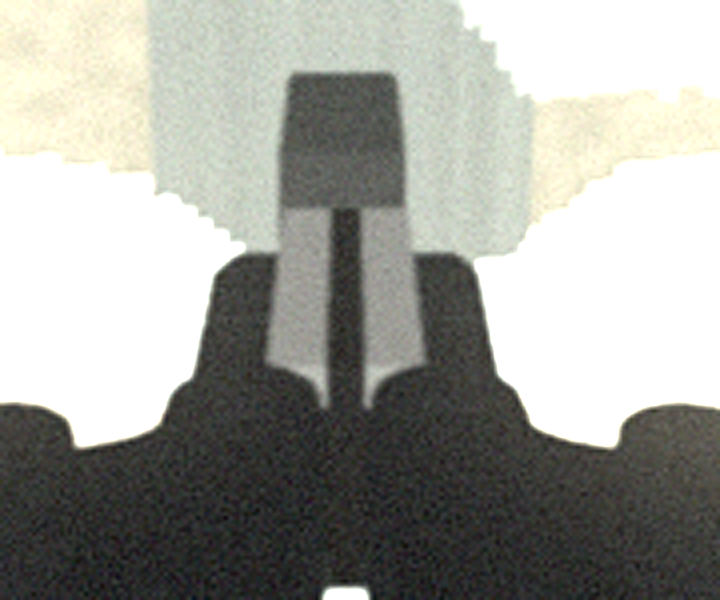

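Run:
```python
from h import *
o=bot.get_obs(); C=cam('side'); e=o['eef_pos']; t=yaw(o); print(e)
P=[e,e-.02*t[:,0],e+[0,0,.045],e+[0,0,.1]]+[[.4993+.9944*x+.1058*y,.2847-.1058*x+.9944*y,z] for x,y,z in [(.07,.025,.003),(.07,-.025,.003),(-.05,-.025,.013),(-.05,.025,.013),(.015,-.007,.033),(.015,.007,.033),(-.015,.007,.033),(-.015,-.007,.033),(-.015,-.007,.003),(.015,-.007,.003)]]
p=pix(C,P); print(p.round(1)); print(((p-[130,150])*4+[0,0]).round(0).tolist())
s=camrig.read_camera('side'); i=camrig.read_camera('top')
q=pix(cam('top'),P); print('top',q[:4].round(1))
a=cv2.resize(s[120:220,140:240],(500,500),interpolation=cv2.INTER_CUBIC)
b=cv2.resize(i[180:280,80:140+0],(300,500),interpolation=cv2.INTER_CUBIC)
cv2.imwrite('pics/s4.png',np.clip(np.hstack([a,b])*2.0,0,255).astype('uint8'))
```

```text
[0.49913707 0.28439898 0.00707683]
[[199.5 186.8]
 [207.  184.9]
 [197.6 170.9]
 [195.2 150.5]
 [222.3 177.5]
 [229.3 186. ]
 [182.8 194.1]
 [177.1 185. ]
 [205.  177.5]
 [203.2 175.1]
 [191.7 177.8]
 [193.4 180.3]
 [194.8 190.9]
 [206.2 188. ]]
[[278.0, 147.0], [308.0, 140.0], [270.0, 84.0], [261.0, 2.0], [369.0, 110.0], [397.0, 144.0], [211.0, 176.0], [188.0, 140.0], [300.0, 110.0], [293.0, 100.0], [247.0, 111.0], [254.0, 121.0], [259.0, 163.0], [305.0, 152.0]]
top [[132.3 239.6]
 [133.8 230.4]
 [126.7 238.2]
 [119.  236.1]]
```

View pics/s4.png

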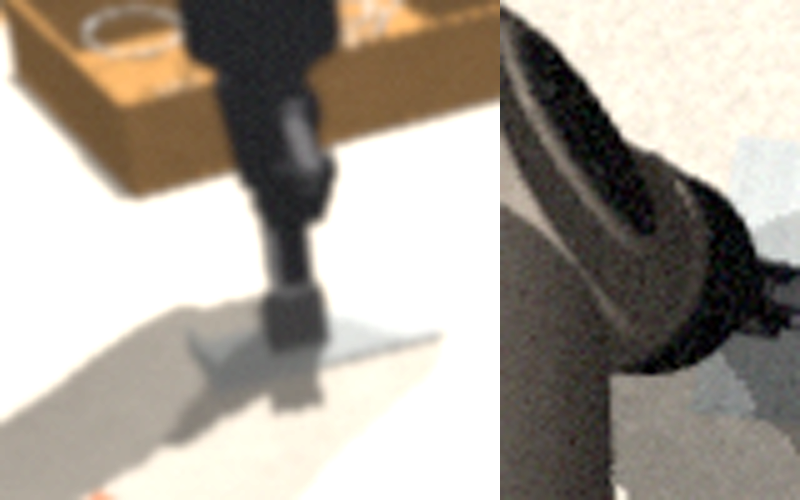

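The shut fingers stand at or above the block's top: in the side crop they end at (290,285), right at the block's upper edge, although the reported TCP z is 7 mm. The real fingertips must be higher than the TCP reading says. I'll probe down gently with the fingers shut to measure the offset.

Scaled: 0.001 m / 0.2 = 0.005.

Request:
pendant(segments={"moves":[[0, 0, 0.005, 0, 0], [0, 0, 0.005, 0, 0], [0, 0, 0, 0, 0]]})

```text
t: 3.75
eef_pos: [0.4992, 0.2845, 0.0059]
tool_rot: [-0.0, 0.052, 0.999, 0.0]
contact_force: [-2.0, -0.7, 9.8]
gripper_width: -0.001
grasp_force: 4.8
```

Request:
pendant(segments={"moves":[[0, 0, 0.005, 0, 0], [0, 0, 0.005, 0, 0], [0, 0, 0, 0, 0]]})

```text
t: 4.05
eef_pos: [0.4993, 0.2846, 0.0058]
tool_rot: [-0.0, 0.053, 0.999, 0.0]
contact_force: [-8.4, -4.7, 28.4]
gripper_width: -0.001
grasp_force: 14.4
```

Contact with the block's top (33 mm) came at a reported z of 6 mm, so the real fingertips sit about 27 mm behind the reported TCP. I'll back off, open, and regrip 24 mm lower.

Scaled: -0.02 m / 0.2 = -0.1, 0.015 m / 0.2 = 0.075.

Request:
pendant(segments={"moves":[[0, 0, -0.1, 0, 0], [0, 0, -0.05, 0, 0.5], [0, 0, 0, 0, 0.5], [0, 0, 0, 0, 0.5], [0, 0, 0.1, 0, 0.5], [0, 0, 0.075, 0, 0.5], [0, 0, 0.05, 0, 0.5], [0, 0, 0.025, 0, 0.5], [0, 0, 0, 0, 0.5]]}, force=60)

```text
t: 4.95
eef_pos: [0.4986, 0.284, -0.018]
tool_rot: [-0.001, 0.052, 0.999, -0.001]
contact_force: [1.0, -0.5, -0.4]
gripper_width: 0.498
grasp_force: 0.0
```

Request:
pendant(segments={"moves":[[0, 0, 0, 0, 0], [0, 0, 0, 0, 0], [0, 0, 0, 0, 0], [0, 0, 0, 0, 0], [0, 0, 0, 0, 0]]})

```text
t: 5.45
eef_pos: [0.4997, 0.2848, -0.0162]
tool_rot: [0.001, 0.052, 0.999, 0.0]
contact_force: [-0.7, -1.0, 6.6]
gripper_width: 0.15
grasp_force: 60.3
```

Gripped: width 0.15 at 60 N. Next I'll lift it and work out a viewpoint from which the wrist camera sees the fixture.

Scaled: -0.04 m / 0.2 = -0.2, -0.03 m / 0.2 = -0.15.

Request:
pendant(segments={"moves":[[0, 0, -0.05, 0, 0], [0, 0, -0.15, 0, 0], [0, 0, -0.2, 0, 0], [0, 0, -0.2, 0, 0], [0, 0, -0.2, 0, 0], [0, 0, 0, 0, 0]]})

```text
t: 6.05
eef_pos: [0.5023, 0.2862, 0.1491]
tool_rot: [0.004, 0.053, 0.999, 0.003]
contact_force: [0.2, 0.1, -1.1]
gripper_width: 0.152
grasp_force: 59.5
```

Run:
```python
from h import *
o=bot.get_obs(); print(o['contact_force'],o['gripper_width'])
b=np.array([.612,-.0075]);a=.108;X=np.array([np.cos(a),np.sin(a)]);Y=np.array([-X[1],X[0]])
L=[(-.11,.08,.012),(-.11,-.08,.012),(.02,.045,.0185),(.02,-.045,.0185),(.11,.08,.012),(.11,-.08,.012)]
W=[[*(b+x*X+y*Y),z] for x,y,z in L]
for tx,h in [(-.15,.2),(-.1,.2),(-.18,.15),(-.05,.2),(0,.2)]:
    o2=dict(o); p=b+tx*X; o2['eef_pos']=np.array([*p,h]); q=R.from_matrix(np.c_[[-X[0],-X[1],0],[-Y[0]*-1,Y[1],0],[0,0,-1]]).as_quat(); o2['tool_rot']=[q[3],*q[:3]]
    C=cam('wrist',o2); print(tx,h,np.hypot(*p).round(3),pix(C,W).round(0).tolist())
t=yaw(o); e=o['eef_pos']; print(e, 'yaw',np.arctan2(t[1,0],t[0,0])-np.pi)
print((t.T@(np.r_[b-.1*X,.2]-e)).round(4))
```

```text
[ 0.24173538  0.11682581 -1.07612454] 0.15232369611943997
-0.15 0.2 0.463 [[352.0, 216.0], [201.0, 216.0], [316.0, 326.0], [237.0, 326.0], [341.0, 386.0], [212.0, 386.0]]
-0.1 0.2 0.513 [[355.0, 169.0], [198.0, 169.0], [317.0, 287.0], [236.0, 287.0], [343.0, 352.0], [209.0, 352.0]]
-0.18 0.15 0.434 [[361.0, 262.0], [192.0, 262.0], [320.0, 380.0], [233.0, 380.0], [347.0, 441.0], [206.0, 440.0]]
-0.05 0.2 0.562 [[358.0, 119.0], [195.0, 119.0], [319.0, 245.0], [234.0, 245.0], [346.0, 316.0], [207.0, 315.0]]
0 0.2 0.612 [[361.0, 64.0], [192.0, 64.0], [321.0, 199.0], [233.0, 199.0], [348.0, 276.0], [205.0, 276.0]]
[0.50231433 0.28623562 0.14914598] yaw -0.1052782506025296
[-0.0426 -0.3014 -0.0526]
```

Run:
```python
from h import *
o=bot.get_obs(); t=yaw(o); e=o['eef_pos']
b=np.array([.612,-.0075]);a=.108;X=np.array([np.cos(a),np.sin(a)]);Y=np.array([-X[1],X[0]])
print((t.T@(np.r_[b+.1*Y,.2]-e)).round(4))
```

```text
[-0.1192 -0.1825 -0.0512]
```

Scaled: -0.03 m / 0.2 = -0.15, -0.02 m / 0.2 = -0.1, -0.063 rad / 6.2832 = -0.01.

Request:
pendant(segments={"moves":[[0, 0, -0.15, 0, 0], [-0.05, -0.075, -0.1, 0, 0], [-0.1, -0.15, 0, 0, 0], [-0.1, -0.15, 0, -0.008, 0], [-0.1, -0.15, 0, -0.008, 0], [-0.1, -0.15, 0, -0.008, 0], [-0.075, -0.15, 0, -0.01, 0], [-0.05, -0.1, 0, 0, 0], [0, 0, 0, 0, 0], [0, 0, 0, 0, 0]]})

```text
t: 7.05
eef_pos: [0.6069, 0.0949, 0.1922]
tool_rot: [-0.001, -0.053, 0.999, -0.0]
contact_force: [-0.1, 0.7, -2.3]
gripper_width: 0.149
grasp_force: 59.4
```

Run:
```python
from h import *
o=bot.get_obs(); i=camrig.read_camera('wrist'); cv2.imwrite('pics/w5.png',i)
np.save('o5.npy',np.r_[o['eef_pos'],o['tool_rot']])
v=cv2.resize(i[20:320,60:460],(800,600),interpolation=cv2.INTER_CUBIC); cv2.imwrite('pics/w5c.png',v)
C=cam('wrist',o); t=yaw(o); print(o['eef_pos'],np.arctan2(t[1,0],t[0,0]))
b=np.array([.612,-.0075]);a=.108;X=np.array([np.cos(a),np.sin(a)]);Y=np.array([-X[1],X[0]])
L=[(-.11,.08,.012),(-.11,-.08,.012),(.02,.045,.0185),(.02,-.045,.0185),(.11,.08,.012),(.11,-.08,.012)]
print(((pix(C,[[*(b+x*X+y*Y),z] for x,y,z in L])-[60,20])*2+.5).round(0).tolist())
```

```text
[0.6069099  0.09492721 0.19218662] -3.034661314839794
[[385.0, 74.0], [41.0, 77.0], [318.0, 352.0], [139.0, 352.0], [392.0, 511.0], [100.0, 510.0]]
```

View pics/w5c.png

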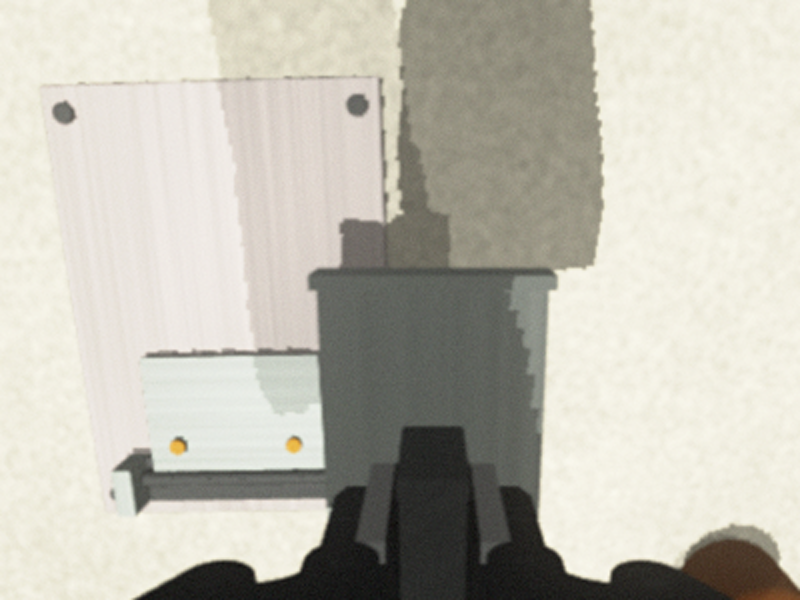

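The view shows bed corners at (41,86), (381,77) and (112,513), the leaf lip's left corner at about (141,356) with the edge running to (318,351), and the held strip square to the tool.

Run:
```python
from h import *
from scipy.optimize import least_squares
v=np.load('o5.npy'); C=cam('wrist',dict(eef_pos=v[:3],tool_rot=v[3:]))
px=(np.array([(381,77),(41,86),(112,513),(141,356),(382,200),(70,289)],float)+.5)/2-.5+[60,20]
loc=np.array([(-110,80,12),(-110,-80,12),(110,-80,12),(20,-45,21.5)])*1e-3
def P(p): c,s=np.cos(p[2]),np.sin(p[2]); return np.c_[loc[:,:2]@np.array([[c,s],[-s,c]])+p[:2],loc[:,2]]
for k in (4,3):
    r=least_squares(lambda p:(pix(C,P(p))-px[:4])[:k].ravel(),[.61,-.008,.1]); print(r.x.round(4),r.fun.reshape(-1,2).round(1).tolist())
p=r.x; lip=world(C,(np.array([(141,356),(318,351.5)])+.5)/2-.5+[60,20],.0215); d=lip[1]-lip[0]; print(lip,'yaw from lip',np.arctan2(-d[0],d[1]))
w=world(C,px[:2],.012); d=w[0]-w[1]; print('front edge yaw',np.arctan2(-d[0],d[1]),np.hypot(*d[:2]))
# strip as held: tail
o=bot.get_obs();t=yaw(o);print(o['eef_pos'])
```

```text
[ 0.6134 -0.0054  0.1314] [[1.1, -1.7], [-0.3, -0.3], [-1.7, 1.3], [0.7, 1.5]]
[ 0.6138 -0.0051  0.133 ] [[1.2, -1.4], [-0.2, 0.3], [-1.2, 1.7]]
[[ 0.63768755 -0.04809571  0.0215    ]
 [ 0.62596078  0.03958338  0.0215    ]] yaw from lip 0.13295743590628067
front edge yaw 0.12420479411899209 0.15869193723133165
[0.60670375 0.09608831 0.19233542]
```

Units first: shifts go in shares of 0.2 m and turns go in shares of 2 pi rad. So -0.024 rad / 6.2832 = -0.0038.

Request:
pendant(segments={"moves":[[0, 0, 0, -0.0038, 0], [0, 0, 0, 0, 0], [0, 0, 0, 0, 0]]})

```text
t: 7.4
eef_pos: [0.6073, 0.0962, 0.1931]
tool_rot: [-0.0, -0.067, 0.998, 0.0]
contact_force: [0.4, 0.2, -2.0]
gripper_width: 0.15
grasp_force: 59.5
```

Add to h.py:
```python
LIP=np.array([.6325,-.003]); A=.131; X=np.array([np.cos(A),np.sin(A)]); Y=np.array([-X[1],X[0]])
def rep():
    o=bot.get_obs(); t=yaw(o); e=o['eef_pos']; d=e[:2]-LIP
    print('nose-lip x',(d@X+.07).round(4),'y',(d@Y).round(4),'z',e[2].round(4),'yawerr',(np.arctan2(-t[1,0],-t[0,0])-A).round(4),'tilt',t[2,:2].round(4),'F',o['contact_force'].round(1),o['torque'].round(2))
    return o,t
```

Run:
```python
from h import *
o,t=rep(); print((t.T@(np.r_[LIP-.095*X,.05]-o['eef_pos'])).round(4))
C=cam('wrist',o)
L=np.array([(.05,.025,-.0165),(.05,-.025,-.0165),(.05,.025,-.0295),(.05,-.025,-.0295)])
print(((pix(C,o['eef_pos']+L@t.T)-[60,20])*2+.5).round(0).tolist())
```

```text
nose-lip x 0.058 y 0.1017 z 0.1931 yawerr 0.0025 tilt [0.0001 0.0003] F [ 0.4  0.2 -2. ] [0.03 0.01 0.05]
[ 0.0833 -0.1015  0.1431]
[[550.0, 272.0], [317.0, 272.0], [561.0, 281.0], [307.0, 281.0]]
```

Scaled: 0.04 m / 0.2 = 0.2, 0.02 m / 0.2 = 0.1.

Request:
pendant(segments={"moves":[[0.1, -0.125, 0, 0, 0], [0.125, -0.15, 0, 0, 0], [0.125, -0.15, 0, 0, 0], [0.0665, -0.0825, 0.1, 0, 0], [0, 0, 0.2, 0, 0], [0, 0, 0.2, 0, 0], [0, 0, 0.2, 0, 0], [0, 0, 0.1, 0, 0], [0, 0, 0, 0, 0], [0, 0, 0, 0, 0]]})

```text
t: 8.4
eef_pos: [0.5389, -0.0161, 0.0336]
tool_rot: [0.0, -0.066, 0.998, -0.0]
contact_force: [-0.4, 0.9, -1.8]
gripper_width: 0.149
grasp_force: 59.4
```

```bash
python3 -c "
from h import *
rep()
i=camrig.read_camera('wrist');cv2.imwrite('pics/w6.png',i)"
```

```text
nose-lip x -0.0245 y -0.0007 z 0.0336 yawerr 0.0014 tilt [-0.0003 -0.    ] F [-0.4  0.9 -1.8] [-0.02  0.03 -0.03]
```

Scaled: 0.02 m / 0.2 = 0.1, 0.012 m / 0.2 = 0.06.

Request:
pendant(segments={"moves":[[0, 0, 0.1, 0, 0], [0, 0, 0.06, 0, 0], [0, 0, 0.015, 0, 0], [0, 0, 0, 0, 0], [0, 0, 0, 0, 0]]})

```text
t: 8.95
eef_pos: [0.5391, -0.0162, -0.0012]
tool_rot: [0.001, -0.066, 0.998, 0.0]
contact_force: [-0.9, 0.5, -1.9]
gripper_width: 0.15
grasp_force: 59.5
```

Request:
pendant(segments={"moves":[[0, 0, 0.005, 0, 0], [0, 0, 0.005, 0, 0], [0, 0, 0, 0, 0], [0, 0, 0, 0, 0]]})

```text
t: 9.35
eef_pos: [0.5385, -0.0162, -0.0038]
tool_rot: [0.0, -0.066, 0.998, 0.0]
contact_force: [0.8, -0.1, -2.3]
gripper_width: 0.147
grasp_force: 59.5
```

```bash
python3 -c "
from h import *
rep()"
```

```text
nose-lip x -0.0249 y -0.0008 z -0.0038 yawerr 0.0012 tilt [-0.0001  0.    ] F [ 0.8 -0.1 -2.3] [-0.03 -0.02  0.01]
```

Scaled: 0.001 m / 0.2 = 0.005.

Request:
pendant(segments={"moves":[[0, 0, 0.005, 0, 0], [0, 0, 0, 0, 0]]})

```text
t: 9.55
eef_pos: [0.5386, -0.0162, -0.0042]
tool_rot: [0.0, -0.066, 0.998, 0.0]
contact_force: [-3.2, 0.1, 7.5]
gripper_width: 0.147
grasp_force: 60.7
```

Request:
pendant(segments={"moves":[[0, 0, 0.0025, 0, 0], [0, 0, 0, 0, 0]]})

```text
t: 9.75
eef_pos: [0.5386, -0.0162, -0.0042]
tool_rot: [0.0, -0.066, 0.998, 0.0]
contact_force: [-4.4, 0.8, 12.4]
gripper_width: 0.148
grasp_force: 61.7
```

Request:
pendant(segments={"moves":[[0, 0, 0.0025, 0, 0], [0, 0, 0, 0, 0]]})

```text
t: 9.95
eef_pos: [0.5386, -0.0162, -0.0042]
tool_rot: [0.0, -0.066, 0.998, 0.0]
contact_force: [-5.5, -0.4, 18.3]
gripper_width: 0.149
grasp_force: 62.5
```

```bash
python3 -c "
from h import *
rep()"
```

```text
nose-lip x -0.0248 y -0.0009 z -0.0042 yawerr 0.0009 tilt [-0.0003  0.0005] F [-5.5 -0.4 18.3] [ 0.07  1.32 -0.02]
```

Request:
pendant(segments={"moves":[[0, 0, -0.005, 0, 0], [-0.025, 0.005, 0, 0, 0], [-0.025, 0, 0, 0, 0], [-0.025, 0, 0, 0, 0], [-0.02, 0, 0, 0, 0], [0, 0, 0, 0, 0], [0, 0, 0, 0, 0]]})

```text
t: 10.65
eef_pos: [0.5566, -0.0133, -0.0042]
tool_rot: [-0.001, -0.066, 0.998, -0.0]
contact_force: [-5.8, -1.4, 11.0]
gripper_width: 0.152
grasp_force: 61.4
```

```bash
python3 -c "
from h import *
rep()
i=camrig.read_camera('top');s=camrig.read_camera('side')
cv2.imwrite('pics/t7.png',i);cv2.imwrite('pics/s7.png',s)
a=cv2.resize(s[170:270,230:380],(600,400),interpolation=cv2.INTER_CUBIC)
b=cv2.resize(i[130:230,240:290],(200,400),interpolation=cv2.INTER_CUBIC)
cv2.imwrite('pics/v7.png',np.clip(np.hstack([a,b])*1.6,0,255).astype('uint8'))"
```

```text
nose-lip x -0.0066 y -0.0002 z -0.0042 yawerr 0.0006 tilt [ 0.0013 -0.    ] F [-5.8 -1.4 11. ] [-0.2   1.05 -0.05]
```

View pics/v7.png

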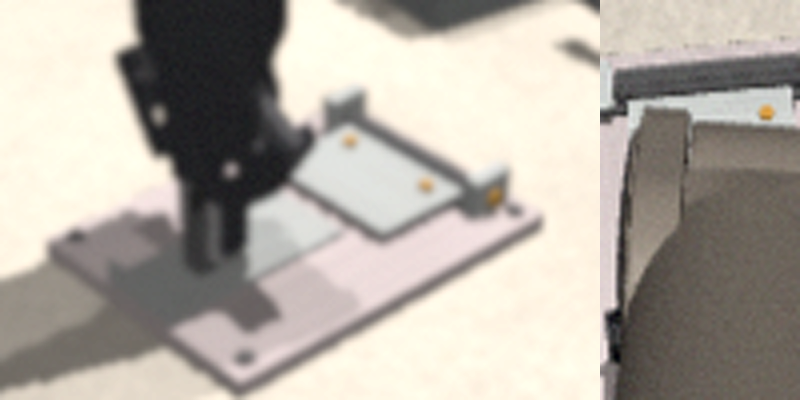

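The crop shows the strip's right nose corner at (342,235), just short of the lip line, and the leaf's near right corner at (383,240). I'll compare both with the model.

Run:
```python
from h import *
o,t=rep(); C=cam('side')
fx=lambda x,y,z:[*(LIP+x*X+y*Y),z]
n=(o['eef_pos'][:2]-LIP)@X+.07
P=[fx(n,-.025,.015),fx(n,-.025,.012),fx(0,-.045,.0215),fx(0,-.045,.0185),fx(-.13,-.08,.012),fx(.09,-.08,.012),fx(-.13,.08,.012)]
p=(pix(C,P)-[230,170]+.5)*4-.5; print(p.round(0).tolist())
# relative: back-project observed pixels
ob=(np.array([(342,235),(383,240),(240,388),(541,222),(50,246)])+.5)/4-.5+[230,170]
w=world(C,ob,[.0145,.0195,.012,.012,.012]); d=w[:,:2]-LIP; print(np.c_[d@X,d@Y].round(4))
```

```text
nose-lip x -0.0067 y -0.0003 z -0.0042 yawerr 0.0005 tilt [ 0.0013 -0.0001] F [-4.6 -0.6 11.5] [-0.13  1.    0.  ]
[[345.0, 231.0], [345.0, 235.0], [381.0, 232.0], [381.0, 237.0], [239.0, 382.0], [543.0, 211.0], [42.0, 238.0]]
[[-0.0104 -0.0263]
 [-0.0024 -0.0489]
 [-0.1326 -0.0841]
 [ 0.0814 -0.0862]
 [-0.1313  0.0712]]
```

Run:
```python
from h import *
i=cv2.imread('pics/w6.png').astype(float)
# pose at that time
e=np.array([.5389,-.0161,.0336]); th=.131+.0014
t=np.c_[[-np.cos(th),-np.sin(th),0],[-np.sin(th),np.cos(th),0],[0,0,-1]]; q=R.from_matrix(t).as_quat()
C=cam('wrist',dict(eef_pos=e,tool_rot=[q[3],*q[:3]]))
fx=lambda x,y:[*(LIP+x*X+y*Y),.012]
print(pix(C,[fx(-.13,.08),fx(-.13,-.08),fx(-.08,.08),fx(-.08,-.08)]).round(1).tolist())
m=cv2.GaussianBlur(i,(5,5),0); g=m[:,:,0]-m[:,:,1]  # B-G
for r in range(195,262,8):
    d=np.diff(g[r]); l=90+np.abs(d[90:170]).argmax()+.5; rr=380+np.abs(d[380:470]).argmax()+.5
    w=world(C,[(l,r),(rr,r)],.012)[:,:2]-LIP; print(r,l,rr,(w@X).round(3),(w@Y).round(4),'mid',(w@Y).mean().round(4))
```

```text
[[424.3, 174.0], [131.8, 173.4], [414.3, 258.4], [141.2, 257.8]]
195 134.5 415.5 [-0.118 -0.118] [-0.0798  0.0764] mid -0.0017
203 134.5 414.5 [-0.113 -0.114] [-0.0803  0.0764] mid -0.002
211 135.5 413.5 [-0.109 -0.109] [-0.0802  0.0763] mid -0.002
219 136.5 412.5 [-0.104 -0.104] [-0.0802  0.0763] mid -0.002
227 137.5 411.5 [-0.099 -0.099] [-0.0801  0.0762] mid -0.002
235 138.5 410.5 [-0.094 -0.095] [-0.0801  0.0762] mid -0.002
243 139.5 409.5 [-0.089 -0.09 ] [-0.08    0.0761] mid -0.002
251 140.5 408.5 [-0.084 -0.085] [-0.08    0.0761] mid -0.0019
259 140.5 407.5 [-0.079 -0.08 ] [-0.0805  0.076 ] mid -0.0022
```

Run:
```python
from h import *
i=cv2.imread('pics/w6.png').astype(int)
for r in (211,243):
    print('L',i[r-1:r+2,129:146].mean(0).astype(int).tolist()); print('R',i[r-1:r+2,402:422].mean(0).astype(int).tolist())
# strip edges in hand near tail
for r in (175,190): 
    g=cv2.GaussianBlur(i.astype(np.float32),(3,3),0).sum(2)[r]; d=np.abs(np.diff(g)); print(r,[(k,int(d[k])) for k in np.argsort(d[180:370])[::-1][:8]+180])
e=np.array([.5389,-.0161,.0336]); th=.1324
t=np.c_[[-np.cos(th),-np.sin(th),0],[-np.sin(th),np.cos(th),0],[0,0,-1]]; q=R.from_matrix(t).as_quat()
C=cam('wrist',dict(eef_pos=e,tool_rot=[q[3],*q[:3]]))
L=np.array([(.04,.025,-.0195),(.04,-.025,-.0195),(.03,.025,-.0195),(.03,-.025,-.0195)])
print('strip pred',pix(C,e+L@t.T).round(1).tolist())
j=cv2.imread('pics/w5.png').astype(int)
v=np.load('o5.npy'); C=cam('wrist',dict(eef_pos=v[:3],tool_rot=v[3:]))
m=cv2.GaussianBlur(j.astype(np.float32),(3,3),0); g=m[:,:,0]-m[:,:,1]
for r in range(68,150,10):
    d=np.abs(np.diff(g[r])); l=70+d[70:110].argmax()+.5; rr=235+d[235:262].argmax()+.5
    w=world(C,[(l,r),(rr,r)],.012)[:,:2]-LIP; print(r,l,rr,(w@X).round(3),(w@Y).round(4))
r=120; print(j[r,242:262].tolist())
```

```text
L [[223, 237, 239], [220, 236, 238], [223, 237, 239], [222, 237, 238], [222, 237, 239], [217, 232, 236], [204, 219, 226], [196, 206, 214], [196, 205, 214], [197, 206, 215], [194, 203, 211], [193, 203, 211], [190, 200, 210], [191, 201, 209], [193, 202, 212], [196, 204, 215], [197, 206, 214]]
R [[131, 138, 146], [140, 147, 155], [178, 186, 194], [215, 223, 232], [223, 229, 234], [222, 228, 234], [223, 229, 234], [224, 230, 235], [224, 229, 235], [225, 230, 236], [226, 231, 236], [220, 227, 233], [207, 218, 225], [208, 224, 229], [219, 234, 236], [219, 234, 237], [217, 233, 236], [218, 234, 237], [221, 236, 239], [224, 237, 240]]
L [[226, 238, 241], [226, 238, 241], [224, 237, 240], [223, 237, 239], [224, 237, 240], [224, 237, 241], [225, 238, 240], [227, 240, 242], [223, 237, 240], [203, 220, 226], [192, 204, 210], [196, 204, 215], [199, 207, 216], [195, 204, 213], [191, 199, 208], [190, 200, 207], [190, 198, 207]]
R [[225, 230, 235], [226, 231, 237], [225, 231, 236], [225, 230, 236], [227, 232, 237], [228, 233, 238], [226, 232, 238], [222, 228, 233], [212, 223, 229], [213, 227, 232], 
[... 666 characters left out ...]
] [-0.0797  0.0785]
88 83.5 251.5 [-0.106 -0.102] [-0.0802  0.0791]
98 85.5 251.5 [-0.097 -0.093] [-0.0797  0.0787]
108 86.5 251.5 [-0.088 -0.084] [-0.0803  0.0783]
118 87.5 252.5 [-0.079 -0.074] [-0.0808  0.0789]
128 89.5 252.5 [-0.069 -0.065] [-0.0803  0.0785]
138 90.5 252.5 [-0.06  -0.055] [-0.0809  0.0781]
148 92.5 254.5 [-0.05  -0.046] [-0.0805  0.0797]
[[204, 213, 220], [203, 213, 223], [201, 209, 219], [202, 209, 219], [203, 212, 222], [207, 215, 225], [206, 213, 223], [206, 215, 221], [189, 198, 207], [151, 157, 166], [108, 117, 123], [118, 131, 137], [167, 185, 191], [191, 215, 218], [201, 221, 226], [198, 218, 223], [192, 212, 217], [165, 187, 192], [133, 148, 149], [99, 109, 114]]
```

Image edges suggest the strip sits about 1 mm too far to +y. I'll correct that, ease the push slightly, and slide in.

Scaled: -0.004 m / 0.2 = -0.02, -0.001 m / 0.2 = -0.005, 0.004 rad / 6.2832 = 0.0006.

Request:
pendant(segments={"moves":[[-0.005, -0.005, -0.0015, 0.0006, 0], [-0.02, 0, 0, 0, 0], [-0.02, 0, 0, 0, 0], [-0.02, 0, 0, 0, 0], [0, 0, 0, 0, 0]]})

```text
t: 11.25
eef_pos: [0.5703, -0.0123, -0.0042]
tool_rot: [-0.0, -0.064, 0.998, -0.0]
contact_force: [-2.2, -0.2, 6.3]
gripper_width: 0.15
grasp_force: 60.7
```

```bash
python3 -c "
from h import *
rep()"
```

```text
nose-lip x 0.0071 y -0.0011 z -0.0042 yawerr -0.003 tilt [ 0.0005 -0.0001] F [-2.2 -0.2  6.3] [-0.07  0.53 -0.  ]
```

Scaled: -0.004 m / 0.2 = -0.02, -0.003 m / 0.2 = -0.015.

Request:
pendant(segments={"moves":[[-0.02, 0, 0.0005, 0, 0], [-0.02, 0, 0, 0, 0], [-0.02, 0, 0, 0, 0], [-0.02, 0, 0, 0, 0], [-0.02, 0, 0, 0, 0], [-0.015, 0, 0, 0, 0], [0, 0, 0, 0, 0], [0, 0, 0, 0, 0]]})

```text
t: 12.05
eef_pos: [0.5928, -0.0095, -0.0041]
tool_rot: [-0.0, -0.064, 0.998, -0.0]
contact_force: [-3.1, -0.7, 7.3]
gripper_width: 0.146
grasp_force: 60.9
```

```bash
python3 -c "
from h import *
rep()"
```

```text
nose-lip x 0.0298 y -0.0012 z -0.0041 yawerr -0.0033 tilt [ 0.0007 -0.0001] F [-3.1 -0.7  7.3] [-0.08  0.72 -0.04]
```

Scaled: 0.00015 m / 0.2 = 0.0008.

Request:
pendant(segments={"moves":[[0, 0, 0.0008, 0, 0], [0, 0, 0, 0, 0], [0, 0, 0, 0, 0]]})

```text
t: 12.35
eef_pos: [0.5928, -0.0095, -0.0042]
tool_rot: [-0.0, -0.064, 0.998, -0.0]
contact_force: [-4.1, 0.6, 9.3]
gripper_width: 0.146
grasp_force: 60.9
```

```bash
python3 - <<'E'
from h import *
rep()
a=cv2.imread('pics/s7.png'); b=camrig.read_camera('side'); cv2.imwrite('pics/s8.png',b); z=cv2.imread('pics/side0.png')
# leaf right part + lip corner: full px x 318..345,y 210..235 ; control: bed corner
for n,(x0,x1,y0,y1) in {'leaf corner':(318,340,218,234),'leaf right edge':(330,348,210,226),'bed control':(345,368,218,236)}.items():
    g=[cv2.cvtColor(k[y0:y1,x0:x1],6).astype(np.float32) for k in (z,a,b)]
    w=cv2.createHanningWindow(g[0].shape[::-1],cv2.CV_32F)
    print(n,'0->b',cv2.phaseCorrelate(g[0],g[2],w),'7->b',cv2.phaseCorrelate(g[1],g[2],w),np.abs(g[2]-g[1]).mean(),np.abs(g[2]-g[0]).mean())
E
```

```text
nose-lip x 0.0297 y -0.0012 z -0.0042 yawerr -0.0032 tilt [ 0.0007 -0.    ] F [-4.1  0.6  9.3] [-0.12  0.82  0.  ]
leaf corner 0->b ((-0.29849369941309867, 0.06713794463977774), 0.8106937992076079) 7->b ((-0.13889664598513995, -0.015888738615403852), 0.7878073292473952) 2.877841 10.463068
leaf right edge 0->b ((-0.12462127346657503, 0.0627817203367016), 0.9221101953751512) 7->b ((0.012668692431628159, 0.6631496259043592), 0.6070801334248649) 14.791868 11.543018
bed control 0->b ((0.19341660607941868, 0.047823232135984384), 0.9770443284953082) 7->b ((0.1252016320717395, 0.012738164677095654), 1.018925721998568) 0.8357488 10.652174
```

The leaf hasn't moved in the image (under 0.1 px), the nose is about 30 mm in, and the push is about 10 N.

```bash
python3 -c "
from station import bot, camrig, hand_in
print(hand_in())"
```

```text
the job is handed in; nothing more can be done
None
```

I handed the job in at about 12.5 s, with the long strip still gripped and lying on the bed. Its plain end is about 30 mm under the leaf, square and within about 1–2 mm of centre by my measurements. I'm pressing it down with about 10 N, and the side camera shows the leaf has not lifted. The first grip attempt closed above the grip block because the fingertips sit higher than the reported tool point. I found the true height by pressing the shut fingers lightly on the block's top, up to about 28 N, and then regripped.

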